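# Staggered start of two stirred samples

## Robot

A 6-joint arm with a two-finger parallel gripper is mounted at the origin on the work surface. World frame = base frame: x ahead of the robot, y to its left, z up, the work surface at z = 0. Lengths are in mm, angles in rad, forces in N, time in s.
With the tool pointing down it reaches from about 350 to 975 mm from the base axis. Payload 7.1 kg.
Tool frame: the origin (TCP) lies midway between the tips of the shut fingers; the grasp point (between the pads) lies 19 mm behind it (ctrl.hold_point_z is the distance from the TCP to the grasp point, in mm); x points along the fingers, y is the direction in which the jaws open and shut, and the axes are right-handed (so a half turn about x gives the same grasp; the last joint's range is limited). The gripper opens to 88 mm and grips with 3 to 60 N. Pads are 20 mm wide; open, the fingers measure 115 mm over their backs; the gripper's body (75 mm by 178 mm) begins 61 mm behind the grasp point.
Start: joints at [-1.247, 0.423, 1.63, -0, 1.089, -0.019], TCP at [210.095, -588.613, 222.675] pointing down, gripper open.
Joint ranges: [-3, 3], [-0.9, 2.11], [0.09, 2.58], [-1.31, 4.45], [0.11, 2.69], [-2.54, 2.54]. Speed limits (rad/s): [2.39, 2.39, 3.01, 3.14, 3.14, 3.14].

## Interface

Orientations are given as a rotation vector (axis times angle).
In Python, from workcell import ctrl, get_image, calibration gives the robot as it stands.
- The arm moves only by the tool move_arm, never from a script. Its argument "rows" is a list of rows, each a list of 5 numbers: the shift along the world's x, y, z in mm, then the turn about the world's z in rad, then the closure, from -1 (fully open) to 1 (shut). In form: [[tx, ty, tz, roll, jaw], ...]. A call has 1 to 12 rows; each row is the pose to reach, as a shift and turn from the pose measured when the call began; what a row does not reach only later rows make up. A row lasts 1/8 s, in which the tool goes at most 62.5 mm and 10.7 degrees, less where a joint would pass 70% of its speed; a pose out of reach is approached as far as the arm can. A call with a gripper value outside its range is refused whole. The fingers move at their own pace and stop on an object; the grip force is fixed at half the most. Time passes only in rows, so rows that repeat a pose let the fingers close. It gives the time, the measured TCP pose, the force and the opening at its end, in the units of the state.
- ctrl.get_obs(): the state, without advancing time (a new reading comes with each control period).
- get_image(name): name is "scene" or "side" or "wrist"; returns the picture (420x560x3 uint8, blue, green, red); there is no depth.
- calibration(name): a dict with "fx", "fy", "cx", "cy" (pixels), "view" (4x4, takes a point from world to camera coordinates); the wrist camera has in their place "T_tool_cam" (4x4, takes a point from camera to tool coordinates, whose origin is the TCP and whose axes are the tool frame's). Camera axes: x right, y up, looking along -z (the intrinsics and any distortion apply to the point x, -y, -z); pixel columns grow to the right and rows downward; lengths in mm; the calibration is good to about 2 mm. A picture is of the moment at which its call begins: read the wrist's pose just before it. calibration takes no time and is no camera call.
- ctrl.close_job(): hands the job in, once; it reports no verdict.
The state is a dict: "t": time; "qpos": joint angles; "qvel": joint speeds; "joint_torque": joint torques, N m; "ee_pos": TCP position; "orientation": TCP orientation; "ft_force": force on the tool from outside, world axes, zero at the start; "moment": the same for the moment, N m; "width": finger opening in mm.
Only numpy, scipy, OpenCV 4.12 (cv2) and the standard library are available. Lean on these libraries where they do the work, as an engineer would, in place of code of your own. Each camera call takes 0.05 s, during which the arm holds its last target.

## Task

Start two timed stirrings one after the other: switch on the stirrer under the tall bottle by pressing down the raised end of its rocker switch, then tap the first key of the timer (the one nearest its display); then switch on the stirrer under the squat bottle in the same way and tap the timer's second, middle key. Do it lightly with the fingertips, press each key down and let it come up again, and leave the timer's third key alone. Do not pick up, knock or shift the timer, the bottles or anything else on the bench.

Things in the scene. Friction and masses are not known exactly. Their poses are not given: they have to be found in the camera images.
- stirrer_tall: compact white magnetic stirrer, 230 deep x 140 mm wide, fixed, carrying the tall bottle. Origin: centre of its underside; x towards its back, y to its left, z up. Its front 85 mm is a flat deck 42 mm high with a black rocker switch (pivot x -82, y +32) and a speed knob to leave be (31 mm across, top 57 mm, x -80, y -34); behind, a round plate (132 mm across, centre x +42) 58 mm high
- stirrer_tall_on_end (a point): top-face middle of the raised front half (the end to press) of the tall bottle's rocker switch, 11 mm in front of its pivot; 52.5 mm above the bench when off, 48 mm when on. The black rocker is 34 long (front to back) x 24 mm wide, a shallow V of two 17 mm halves; the half that is down lies level, 4 mm above its frame
- switch_tall (a joint): rocker switch of the stirrer under the tall bottle, rad: 0 = off (its front end, towards the deck's front edge, stands up), 0.4 = fully on (front end pressed down flat); over 0.33 counts as on. It stays where it is left; a push of about 3 N on its front end moves it; once it is down, its frame yields on a rubber seal, 4 N at first and 3 N more per mm, up to 4 mm
- stirrer_squat: compact white magnetic stirrer, 230 deep x 140 mm wide, fixed, carrying the squat bottle. Origin: centre of its underside; x towards its back, y to its left, z up. Its front 85 mm is a flat deck 42 mm high with a black rocker switch (pivot x -82, y +32) and a speed knob to leave be (31 mm across, top 57 mm, x -80, y -34); behind, a round plate (132 mm across, centre x +42) 58 mm high
- stirrer_squat_on_end (a point): top-face middle of the raised front half (the end to press) of the squat bottle's rocker switch, 11 mm in front of its pivot; 52.5 mm above the bench when off, 48 mm when on. The black rocker is 34 long (front to back) x 24 mm wide, a shallow V of two 17 mm halves; the half that is down lies level, 4 mm above its frame
- switch_squat (a joint): rocker switch of the stirrer under the squat bottle, rad: 0 = off (its front end, towards the deck's front edge, stands up), 0.4 = fully on (front end pressed down flat); over 0.33 counts as on. It stays where it is left; a push of about 3 N on its front end moves it; once it is down, its frame yields on a rubber seal, 4 N at first and 3 N more per mm, up to 4 mm
- tall_mid (a point): middle, half-way up, of the tall amber bottle, 64 mm across, 150 mm tall, loose on its stirrer's plate (so its top is 208 mm above the bench)
- squat_mid (a point): middle, half-way up, of the squat amber bottle, 84 mm across, 85 mm tall, loose on its stirrer's plate (top 143 mm above the bench)
- timer: three-channel timer lying loose, face up: a flat grey case 170 long x 78 wide x 22 mm high, 190 g. Origin: centre of its underside; x along it towards the display end, y across, z up. The display fills the end third; below it three equal oblong keys stand one under another at x +2, -32 and -66 mm
- key1_top (a point): centre of the top face of the first key (nearest the display): a white oblong key 18 (along the timer) x 46 mm (across), its top 30 mm above the bench; goes down 6 mm against a spring (1 N at first, 4.3 N when 2 mm down, 10.7 N at the bottom, with a soft rubber stop) and comes back up when let go
- key1 (a joint): how far down the first key (nearest the display) is, m: 0 = up, 0.006 = fully down; over 0.002 counts as pressed
- key2_top (a point): centre of the top face of the second (middle) key: a white oblong key 18 (along the timer) x 46 mm (across), its top 30 mm above the bench; goes down 6 mm against a spring (1 N at first, 4.3 N when 2 mm down, 10.7 N at the bottom, with a soft rubber stop) and comes back up when let go
- key2 (a joint): how far down the second (middle) key is, m: 0 = up, 0.006 = fully down; over 0.002 counts as pressed
- key3_top (a point): centre of the top face of the third key (farthest from the display): a white oblong key 18 (along the timer) x 46 mm (across), its top 30 mm above the bench; goes down 6 mm against a spring (1 N at first, 4.3 N when 2 mm down, 10.7 N at the bottom, with a soft rubber stop) and comes back up when let go
- key3 (a joint): how far down the third key (farthest from the display) is, m: 0 = up, 0.006 = fully down; over 0.002 counts as pressed
- beaker: glass beaker, 68 mm across, 88 mm tall; stands loose on the bench, not part of the job; origin at the centre of its underside
- dropper: amber dropper bottle, 36 mm across, 96 mm tall; stands loose on the bench, not part of the job; origin at the centre of its underside
- spatula: thin steel lab spatula lying flat, 170 mm long, 10 mm wide, 6 mm high; stands loose on the bench, not part of the job; origin at the centre of its underside
- petri: clear petri dish, 90 mm across, 15 mm high; stands loose on the bench, not part of the job; origin at the centre of its underside
- vial: small capped vial, 22 mm across, 46 mm tall; stands loose on the bench, not part of the job; origin at the centre of its underside
- tipbox: lidded pipette-tip box, 122 x 87 x 64 mm high; stands loose on the bench, not part of the job; origin at the centre of its underside
- volflask: stoppered volumetric flask, 68 mm across, 152 mm tall; stands loose on the bench, not part of the job; origin at the centre of its underside

How it is judged (in metres and radians):
On the way, in this order (a step that is already met when the one before it is completed fails the run):
1. the tall bottle's stirrer is switched on (value of joint switch_tall above 0.33 rad), for 0.1 s.
2. the timer's first key is pressed (value of joint key1 above 0.002 m), for 0.04 s.
3. the squat bottle's stirrer is switched on (value of joint switch_squat above 0.33 rad), for 0.1 s.
4. the timer's second key is pressed (value of joint key2 above 0.002 m), for 0.04 s.
At the end, for the whole second after the job is handed in: Both rocker switches are on (over 0.33 rad), all three timer keys are back up (within 0.6 mm), the timer lies flat within 20 mm of where it was, both bottles stand within 12 mm of where they were and everything else within 20 mm (value of joint each of switch_tall, switch_squat above 0.33 rad and value of joint each of key1, key2, key3 below 0.0006 m and distance of each of timer, beaker, dropper, spatula, petri, vial, tipbox, volflask from where it was at the start of the episode below 0.02 m and angle between timer's own z axis and vertical below 0.05 rad and distance of each of tall_mid, squat_mid from where it was at the start of the episode below 0.012 m and linear speed of timer below 0.02 m/s); the robot touches nothing.
It fails at once if out of order: a key is pressed while its stirrer is off, the first key once both are on, or the squat bottle goes first ((value of joint key1 above 0.002 m and value of joint switch_tall below 0.33 rad) or (value of joint key1 above 0.002 m and value of joint switch_squat above 0.33 rad) or (value of joint key2 above 0.002 m and value of joint switch_squat below 0.33 rad) or (value of joint switch_squat above 0.33 rad and value of joint switch_tall below 0.33 rad)).
It fails at once if the third key, which is not in use, is pressed (value of joint key3 above 0.002 m).
It fails at once if the timer or a stirrer is pressed harder than 25 N by the fingers (contact force between the fingers and timer above 25 N or (contact force between the fingers and stirrer_tall above 25 N or contact force between the fingers and stirrer_squat above 25 N)).
It fails at once if the timer is shifted more than 20 mm or a sample bottle more than 12 mm, or one of them is picked up or tipped ((distance of timer from where it was at the start of the episode above 0.02 m or height (world z) of timer above 0.008 m or angle between timer's own z axis and vertical above 0.15 rad) or (distance of any of tall_mid, squat_mid from where it was at the start of the episode above 0.012 m or angle between any of tall_mid, squat_mid's own z axis and vertical above 0.15 rad)).
It fails at once if another thing on the bench is shifted more than 20 mm or picked up (distance of any of beaker, dropper, spatula, petri, vial, tipbox, volflask from where it was at the start of the episode above 0.02 m).
It also fails if it takes over 58 s, if anything falls off the work surface, if the arm or the gripper's body presses on something with over 40 N, if the wrist force passes 120 N, or if a joint passes its speed limit or range.

## Working session

There is one attempt and no reset: what is moved stays moved. The work goes in short steps, Python scripts to look and compute and a tool call to move; the robot and the scene stay as the last step left them, time stands still between calls to the robot, and variables do not carry over. Pictures are saved under pics/ and viewed, and the job is handed in when it is done.

Besides the shell and the picture viewer there is one more tool, called after "Call:" in YAML: its name, and indented under it one key for each argument. move_arm: Moves the arm, as the interface text tells. Its arguments: {"type":"object","properties":{"rows":{"type":"array"}},"required":["rows"]}

```bash
mkdir -p pics; python3 - <<'E'
from workcell import ctrl,get_image,calibration
import cv2
print(ctrl.get_obs())
for n in ("scene","side","wrist"):
    cv2.imwrite(f"pics/{n}0.png",get_image(n)); c=calibration(n); print(n,c)
E
```

```text
{'t': 0.0, 'qpos': array([-1.24699967e+00,  4.23814211e-01,  1.63070094e+00, -3.03870636e-05,
        1.08860117e+00, -1.89988576e-02]), 'qvel': array([ 0.00012228,  0.0008946 ,  0.00163679,  0.00042179, -0.00158474,
       -0.00081477]), 'joint_torque': array([-1.24852464e-03, -5.44625473e+01, -2.73661995e+01,  6.43745530e-02,
        2.27085646e-02, -1.38484252e-04]), 'ee_pos': array([ 209.91325479, -588.09552605,  221.91403123]), 'orientation': array([ 2.03562041,  0.3539705 , -2.03615329]), 'ft_force': array([-0.05599233, -0.59746513, -0.97504807]), 'moment': array([-0.00073151,  0.00079857, -0.04888964]), 'width': 88.05585190266214}
scene {'fx': 480.4803761006817, 'fy': 480.4803761006817, 'cx': 284.204037469583, 'cy': 214.33073338145093, 'view': array([[-2.41593507e-01,  9.70327591e-01, -9.84597214e-03,
         1.25436375e+02],
       [-6.48135351e-01, -1.53805642e-01,  7.45831342e-01,
         2.71875569e+02],
       [ 7.22186364e-01,  1.86569532e-01,  6.66062059e-01,
        -1.70884566e+03],
       [ 0.00000000e+00,  0.00000000e+00,  0.00000000e+00,
         1.00000000e+00]]
[... 224 characters left out ...]
, -4.02693050e-01,  8.45307311e-01,
        -2.64045777e+02],
       [-5.23803170e-01,  6.63826567e-01,  5.33820688e-01,
        -7.66033801e+02],
       [ 0.00000000e+00,  0.00000000e+00,  0.00000000e+00,
         1.00000000e+00]])}
wrist {'fx': 339.03348259956846, 'fy': 339.03348259956846, 'cx': 280.66248712038407, 'cy': 212.73348125962664, 'T_tool_cam': array([[ 8.37167642e-04,  2.90569430e-01, -9.56853544e-01,
        -1.62574068e+02],
       [ 9.99999643e-01, -3.51730263e-04,  7.68106348e-04,
        -4.38776707e-01],
       [-1.13366125e-04, -9.56853846e-01, -2.90569621e-01,
        -8.06203279e+01],
       [ 0.00000000e+00,  0.00000000e+00,  0.00000000e+00,
         1.00000000e+00]])}
```

View pics/scene0.png

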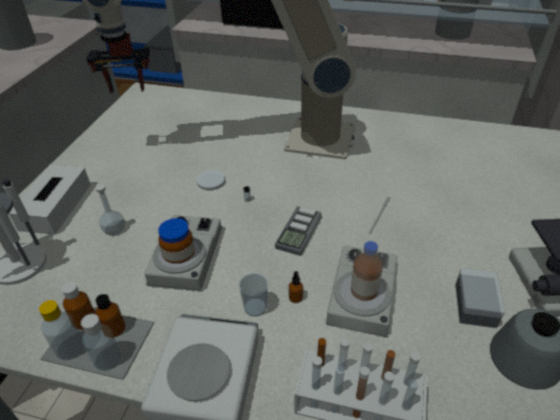

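View pics/side0.png

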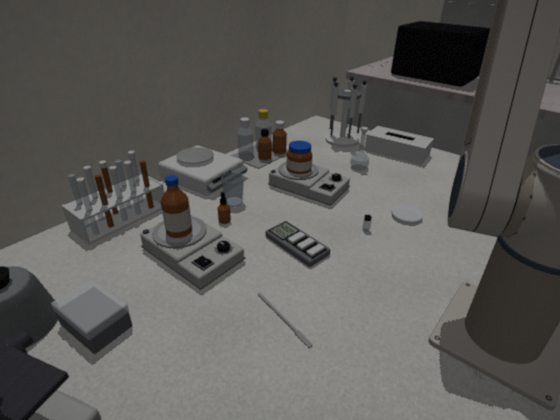

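View pics/wrist0.png

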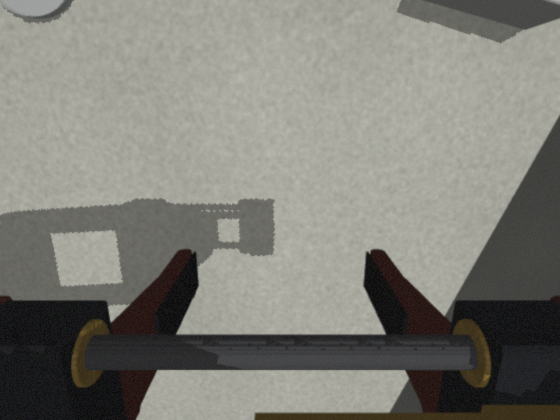

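The scene camera faces the robot. The squat stirrer is at about (185,250), the tall one at (363,287) and the timer at (300,230). I'll enlarge these for corners.

```bash
python3 - <<'E'
import cv2
s=cv2.imread("pics/scene0.png");d=cv2.imread("pics/side0.png")
def crop(im,x0,y0,w,h,n,k):
    cv2.imwrite(n,cv2.resize(im[y0:y0+h,x0:x0+w],None,fx=k,fy=k,interpolation=cv2.INTER_CUBIC))
crop(s,140,195,270,140,"pics/a.png",2.96)
crop(s,310,230,100,100,"pics/a1.png",6)
crop(s,265,195,70,70,"pics/a2.png",8)
crop(s,140,205,90,90,"pics/a3.png",6)
crop(d,130,130,230,160,"pics/b.png",3.4)
E
```

```text
(no output)
```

View pics/a1.png

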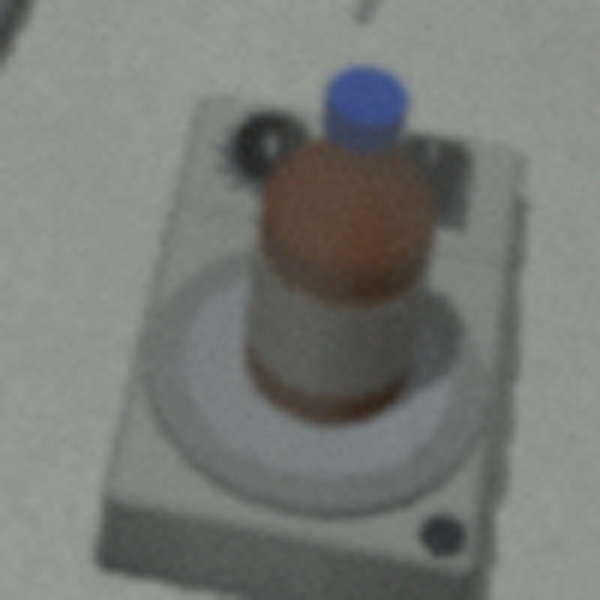

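View pics/a2.png

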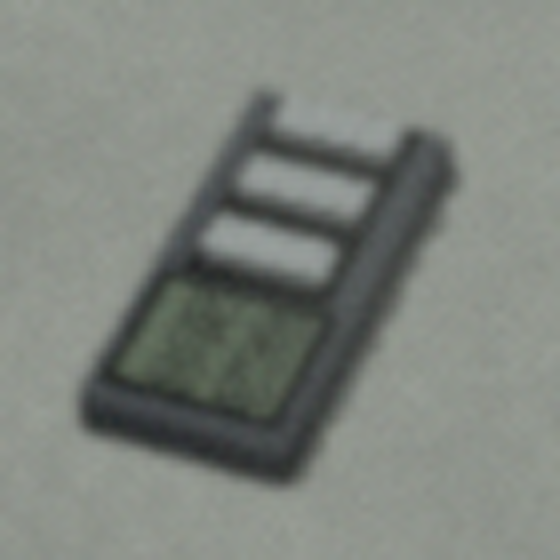

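View pics/a3.png

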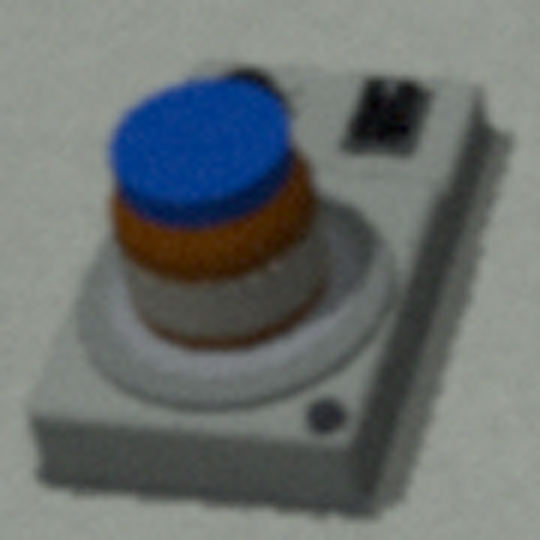

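View pics/b.png

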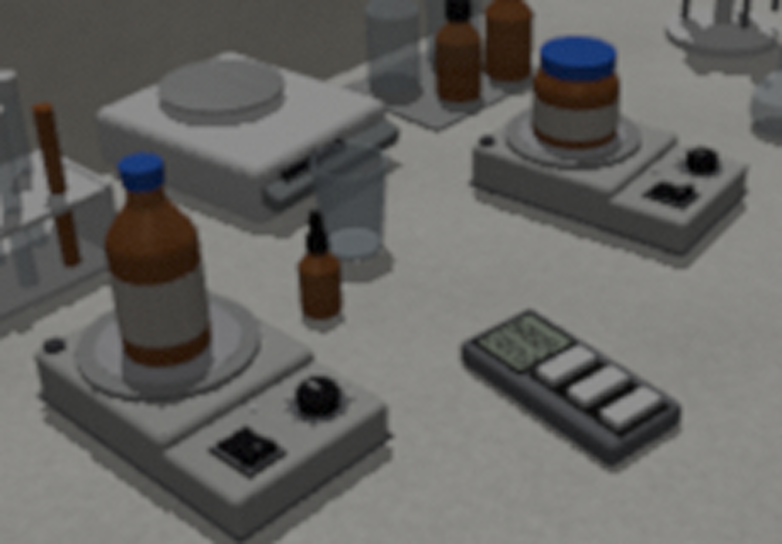

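```bash
cat > h.py <<'E'
import numpy as np, cv2
from scipy.optimize import least_squares
from scipy.spatial.transform import Rotation as R
from workcell import ctrl,get_image,calibration
def proj(P,c,V=None):
    V=c['view'] if V is None else V
    q=(V[:3,:3]@np.atleast_2d(P).T).T+V[:3,3]
    return np.c_[c['cx']+c['fx']*q[:,0]/-q[:,2], c['cy']-c['fy']*q[:,1]/-q[:,2]]
def wview(obs):
    T=np.eye(4);T[:3,:3]=R.from_rotvec(obs['orientation']).as_matrix();T[:3,3]=obs['ee_pos']
    return np.linalg.inv(T@calibration('wrist')['T_tool_cam'])
def w(p,L):
    L=np.atleast_2d(np.array(L,float)); c,s=np.cos(p[2]),np.sin(p[2])
    return np.c_[p[0]+c*L[:,0]-s*L[:,1],p[1]+s*L[:,0]+c*L[:,1],L[:,2]]
def fit(obs,p0):
    # obs: list of (cal,view,local pts,pixels)
    f=lambda p:np.concatenate([(proj(w(p,L),c,V)-np.array(px)).ravel() for c,V,L,px in obs])
    r=least_squares(f,p0); return r.x,r.fun.reshape(-1,2)
KEYS=[[2,0,30],[-32,0,30],[-66,0,30]]
FR,FL=[-115,-70,42],[-115,70,42]
KN=[-80,-34,57]; RK=[-82,32,50]
ON=[-93,32,52.5]
E
python3 - <<'E'
from h import *
cs,cd=calibration('scene'),calibration('side')
S=lambda a,x0,y0,k:[(x/k+x0,y/k+y0) for x,y in a]
D=lambda a:S(a,130,130,3.4)
r={}
r['timer']=fit([(cs,None,KEYS,S([(268,248),(305,187),(337,124)],265,195,8)),(cd,None,KEYS,D([(567,365),(600,384),(632,406)]))],[500,0,0])
r['tall']=fit([(cs,None,[FR,FL,KN],S([(205,97),(522,155),(268,143)],310,230,6)),(cd,None,[FR,FL,KN,RK],D([(386,407),(240,512),(320,388),(248,450)]))],[700,150,0])
r['squat']=fit([(cs,None,[FL,RK],S([(485,83),(388,117)],140,205,6)),(cd,None,[FR,FL,KN,RK],D([(746,172),(683,242),(702,155),(672,192)]))],[700,-250,0])
for k,(p,e) in r.items(): print(k,p.round(3)); print(e.round(1).tolist())
print(w(r['timer'][0],KEYS));print(w(r['tall'][0],ON),w(r['squat'][0],ON))
E
```

```text
timer [ 4.88042e+02  3.52840e+01 -1.42000e-01]
[[0.4, -1.3], [0.1, -1.3], [0.2, -0.9], [-0.5, -1.1], [-0.7, -0.6], [-0.3, -0.7]]
tall [6.62579e+02 2.38444e+02 1.40000e-02]
[[-0.8, -1.9], [0.8, -3.1], [1.4, -1.9], [0.4, -2.1], [-1.2, -1.7], [-1.6, -0.1], [-0.8, -1.6]]
squat [ 6.45298e+02 -2.33158e+02  9.50000e-02]
[[1.9, -1.0], [1.3, -2.1], [1.1, -2.4], [-0.6, -4.9], [-0.3, -0.3], [-0.9, -0.9]]
[[490.02166939  35.00178323  30.        ]
 [456.361914    39.79978982  30.        ]
 [422.70215862  44.59779641  30.        ]]
[[569.12513997 269.09443698  52.5       ]] [[ 549.67955437 -210.13531537   52.5       ]]
```

```bash
python3 - <<'E'
from h import *
o=ctrl.get_obs();print(R.from_rotvec(o['orientation']).as_matrix().round(3))
cs=calibration('scene');V=cs['view']
for n,px in dict(vial=(247,200),volf=(112,230),beaker=(254,310),dropper=(295,298),petri=(210,180),tallb=(365,297)).items():
    d=V[:3,:3].T@np.array([(px[0]-cs['cx'])/cs['fx'],-(px[1]-cs['cy'])/cs['fy'],-1]); c=-V[:3,:3].T@V[:3,3]
    print(n,(c-d*c[2]/d[2]).round())
E
```

```text
[[-0.     0.336 -0.942]
 [ 0.001 -0.942 -0.336]
 [-1.    -0.001 -0.   ]]
vial [ 388. -149.    0.]
volf [ 603. -483.    0.]
beaker [776. -11.   0.]
dropper [717.  77.   0.]
petri [ 320. -293.   -0.]
tallb [674. 243.   0.]
```

Call:
move_arm:
  rows:
    - [20, 60, 10, 0.17, 1]
    - [50, 110, 15, 0.34, 1]
    - [80, 160, 18, 0.51, 1]
    - [110, 210, 18, 0.68, 1]
    - [140, 260, 18, 0.85, 1]
    - [170, 310, 18, 1.02, 1]
    - [200, 360, 18, 1.19, 1]
    - [230, 410, 18, 1.36, 1]
    - [260, 450, 18, 1.53, 1]
    - [290, 490, 18, 1.7, 1]
    - [310, 530, 18, 1.87, 1]
    - [330, 570, 18, 2.04, 1]

```text
t: 1.65
ee_pos: [540.4, -16.7, 239.9]
orientation: [0.588, 1.49, -0.59]
ft_force: [0.4, -0.7, -0.0]
width: 0.6
```

Call:
move_arm:
  rows:
    - [10, 10, 0, 0.17, 1]
    - [20, 20, 0, 0.34, 1]
    - [25, 35, 0, 0.51, 1]
    - [30, 45, 0, 0.68, 1]
    - [30, 48, 0, 0.72, 1]
    - [30, 48, 0, 0.72, 1]

```text
t: 2.4
ee_pos: [570.1, 31.3, 239.7]
orientation: [0.026, 1.571, -0.029]
ft_force: [-0.2, -0.9, -0.3]
width: 0.4
```

```bash
python3 - <<'E'
from h import *
o=ctrl.get_obs();print(o['t'],o['ee_pos'],R.from_rotvec(o['orientation']).as_matrix().round(3),o['qpos'],o['width'])
im=get_image('wrist');cv2.imwrite('pics/w1.png',im)
np.save('w1.npy',np.r_[o['ee_pos'],o['orientation']])
E
```

```text
2.4 [570.09564625  31.25913866 239.66242614] [[-0.001  0.035  0.999]
 [-0.002  0.999 -0.035]
 [-1.    -0.002 -0.001]] [ 3.47444279e-02  3.25068837e-01  1.73602521e+00 -1.69553922e-03
  1.08141460e+00 -1.50026262e+00] 0.37515914780370496
```

View pics/w1.png

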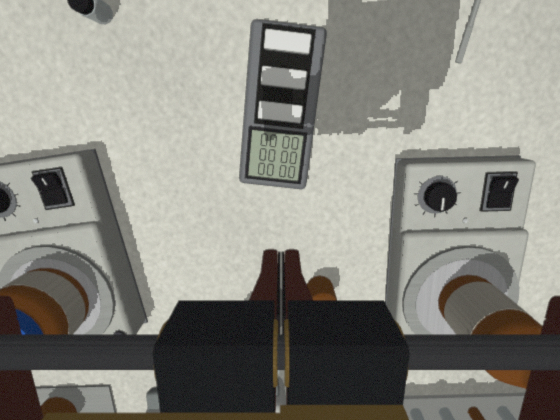

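Nice view: squat stirrer left with rocker at about (52,188), tall stirrer right with rocker at (500,191), and keys at (280,112), (284,76), (288,40). I'll zoom in for precision.

```bash
python3 - <<'E'
import cv2,numpy as np
s=cv2.imread("pics/w1.png")
c=[s[140:240,0:130],s[140:240,395:535],s[10:200,230:340]]
for i,(a,k) in enumerate(zip(c,(6,5,3))): cv2.imwrite(f"pics/c{i}.png",cv2.resize(a,None,fx=k,fy=k,interpolation=cv2.INTER_CUBIC))
E
```

```text
(no output)
```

View pics/c0.png

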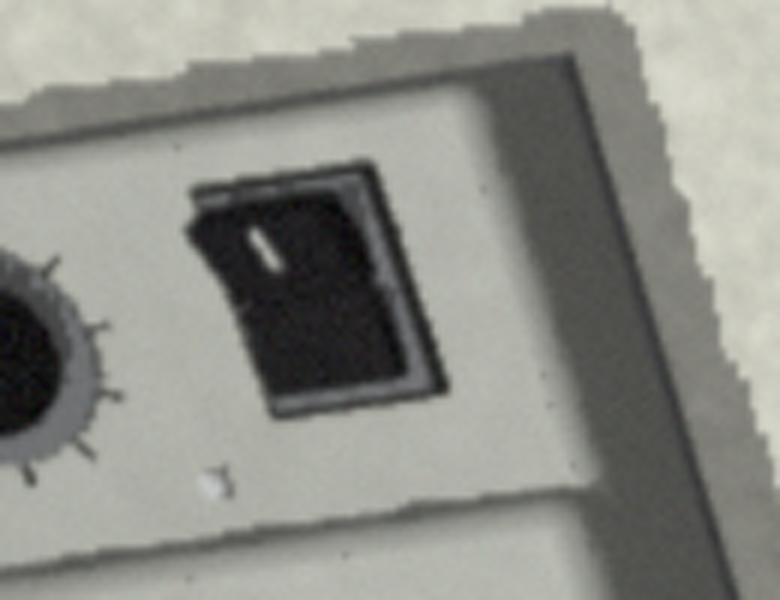

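View pics/c1.png

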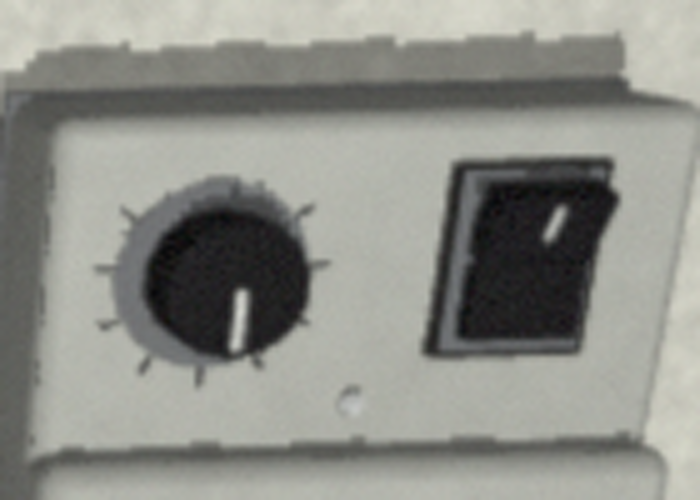

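View pics/c2.png

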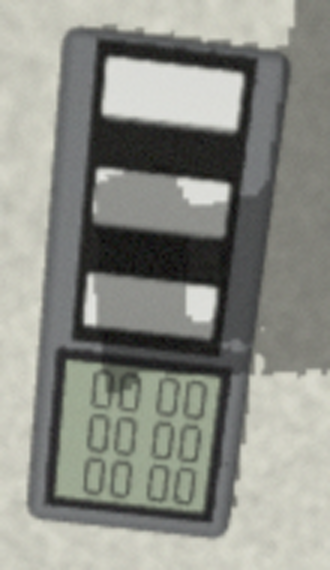

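```bash
cat > h2.py <<'E'
from h import *
cw=calibration('wrist');a=np.load('w1.npy');V=wview(dict(ee_pos=a[:3],orientation=a[3:]))
def f2(ex,px,p0,z=44):
    def f(p):
        L=[[-82+i*p[3],32+j*p[4],z] for i,j in((-1,-1),(-1,1),(1,1),(1,-1))]+ex
        return (proj(w(p,L),cw,V)-px).ravel()
    r=least_squares(f,p0+[19,14]);return r.x,r.fun.reshape(-1,2)
E
python3 - <<'E'
from h2 import *
px=np.array([(192,187),(372,163),(447,390),(272,417),(570,55)])/6+[0-.4,140-.4]
q=np.array([(460,160),(612,160),(580,352),(428,352),(8,95),(228,282)])/5+[395-.4,140-.4]
for z in(43,44):
  ps,e=f2([[-115,70,0]],px,[645,-233,.1],z);print(ps.round(3),e.round(1).tolist(),w(ps,ON))
  pt,e=f2([[-115,-70,0],KN],q,[662,238,.0],z);print(pt.round(3),e.round(1).tolist(),w(pt,ON))
k=np.array([(150,305),(164,205),(173,95)])/3+[229.7,9.7]
p,e=fit([(cw,V,KEYS,k)],[488,35,-.1]);print(p.round(3),e.round(1).tolist(),w(p,KEYS))
E
```

```text
[ 6.48655e+02 -2.36205e+02  1.32000e-01  2.11740e+01  1.67460e+01] [[-1.0, 1.0], [-1.1, -0.2], [-0.1, -0.1], [0.1, 0.2], [2.5, -0.9]] [[ 552.24681494 -216.7520465    52.5       ]]
[ 6.64484e+02  2.34350e+02 -1.80000e-02  2.13350e+01  1.64270e+01] [[-0.4, 0.4], [0.1, -0.1], [-0.6, -0.2], [-0.1, 0.3], [-2.2, -1.6], [2.8, 1.1]] [[572.07674127 268.02494875  52.5       ]]
[ 6.48579e+02 -2.35340e+02  1.35000e-01  2.11040e+01  1.67100e+01] [[-1.2, 1.2], [-1.3, -0.1], [-0.1, -0.2], [0.0, 0.3], [2.8, -1.1]] [[ 552.10964965 -216.19186377   52.5       ]]
[ 6.64323e+02  2.33954e+02 -1.80000e-02  2.12810e+01  1.63810e+01] [[-0.2, 0.4], [0.3, -0.1], [-0.4, -0.1], [0.1, 0.4], [-2.6, -1.7], [2.4, 1.0]] [[571.90197022 267.5878116   52.5       ]]
[ 4.90533e+02  3.41430e+01 -1.49000e-01] [[0.3, 0.6], [-0.6, -0.4], [0.4, -0.2]] [[492.51093322  33.84584372  30.        ]
 [458.88805055  38.89577054  30.        ]
 [425.26516788  43.94569737  30.        ]]
```

Call:
move_arm:
  rows:
    - [0, 55, 0, 0, 1]
    - [-1, 110, -30, 0, 1]
    - [-1, 165, -60, 0.01, 1]
    - [-1, 215, -95, 0.02, 1]
    - [-1, 237, -130, 0.02, 1]
    - [-1, 237, -130, 0.02, 1]

```text
t: 3.2
ee_pos: [567.0, 268.3, 107.0]
orientation: [0.009, 1.576, -0.015]
ft_force: [-0.3, 0.3, -0.5]
width: 0.4
```

```bash
python3 - <<'E'
from h import *
o=ctrl.get_obs();print(o['t'],o['ee_pos'],R.from_rotvec(o['orientation']).as_matrix().round(3),o['ft_force'])
im=get_image('wrist');cv2.imwrite('pics/w2.png',im)
np.save('w1.npy',np.r_[o['ee_pos'],o['orientation']])
E
```

```text
3.2 [566.99465882 268.26669818 106.9763369 ] [[-0.006  0.015  1.   ]
 [-0.004  1.    -0.015]
 [-1.    -0.004 -0.006]] [-0.26362494  0.25870641 -0.48832247]
```

View pics/w2.png

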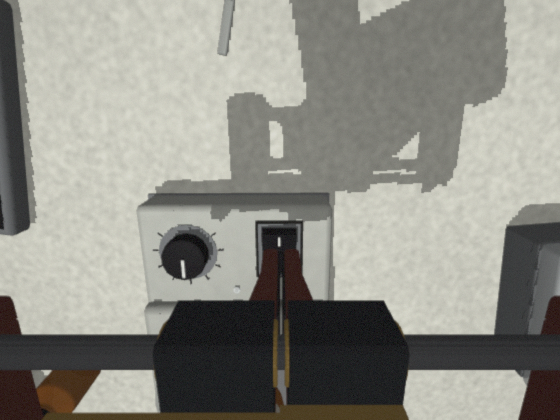

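```bash
python3 - <<'E'
from h2 import *
print('tcp px',proj(a[:3],cw,V), 'tips', [proj(a[:3]+[dx,dy,0],cw,V).round().tolist() for dx,dy in((-10,0),(10,0),(0,13))])
for p in ([664.4,234.1,-.018],[662.6,238.4,.014]):
    print(proj(w(p,[[-103.2,16,44],[-103.2,48.5,44],KN,[-99,32,55],[-115,-70,0],[-115,70,0]]),cw,V).round(1).tolist())
im=cv2.imread('pics/w2.png');cv2.imwrite('pics/c3.png',cv2.resize(im[190:310,130:340],None,fx=3.8,fy=3.8,interpolation=cv2.INTER_CUBIC))
E
```

```text
tcp px [[279.15875482 267.45060124]] tips [[[279.0, 250.0]], [[279.0, 285.0]], [[304.0, 267.0]]]
[[256.4, 221.1], [302.8, 221.3], [182.5, 259.0], [279.1, 232.2], [154.6, 190.3], [326.3, 191.0]]
[[257.7, 217.9], [304.3, 216.7], [184.9, 258.0], [280.8, 228.2], [155.4, 190.8], [327.2, 186.1]]
```

View pics/c3.png

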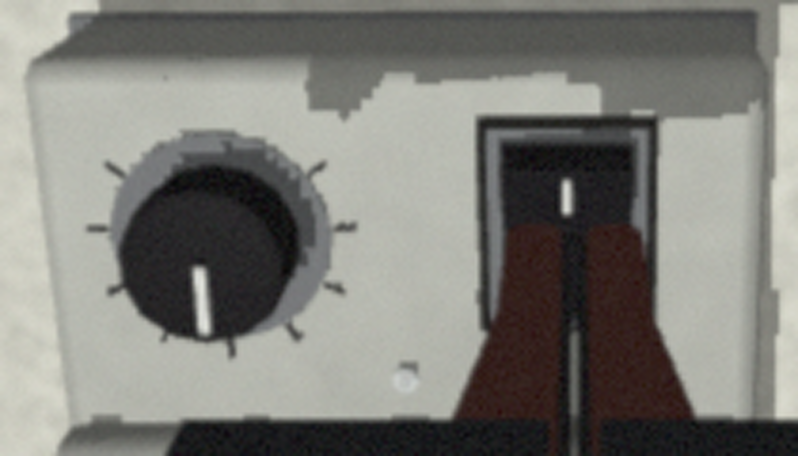

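Call:
move_arm:
  rows:
    - [2, 0, -30, 0, 1]
    - [2, 0, -45, 0, 1]
    - [2, 0, -50, 0, 1]
    - [2, 0, -54, 0, 1]
    - [2, 0, -57, 0, 1]
    - [2, 0, -57, 0, 1]

```text
t: 4.0
ee_pos: [570.3, 267.7, 52.2]
orientation: [0.01, 1.574, -0.015]
ft_force: [-0.9, -0.6, 0.7]
width: 0.4
```

Call:
move_arm:
  rows:
    - [-1, 0, -3, 0, 1]
    - [-1, 0, -5, 0, 1]
    - [-1, 0, -5, 0, 1]

```text
t: 4.38
ee_pos: [569.9, 267.8, 47.6]
orientation: [0.01, 1.572, -0.014]
ft_force: [0.2, -0.3, 7.0]
width: 0.8
```

Call:
move_arm:
  rows:
    - [0, 0, -1, 0, 1]
    - [0, 0, -1, 0, 1]
    - [0, 0, 15, 0, 1]
    - [0, 0, 50, 0, 1]
    - [0, 0, 60, 0, 1]
    - [0, 0, 60, 0, 1]

```text
t: 5.12
ee_pos: [570.3, 268.1, 108.4]
orientation: [0.011, 1.571, -0.014]
ft_force: [0.4, -0.5, -0.2]
width: 0.2
```

```bash
python3 - <<'E'
from h import *
o=ctrl.get_obs();print(o['t'],o['ee_pos'],o['ft_force'])
im=get_image('wrist');cv2.imwrite('pics/c4.png',cv2.resize(im[190:310,130:340],None,fx=3.8,fy=3.8,interpolation=cv2.INTER_CUBIC))
E
```

```text
5.125 [570.26229198 268.10351086 108.35875842] [ 0.37480515 -0.52986763 -0.18965699]
```

View pics/c4.png

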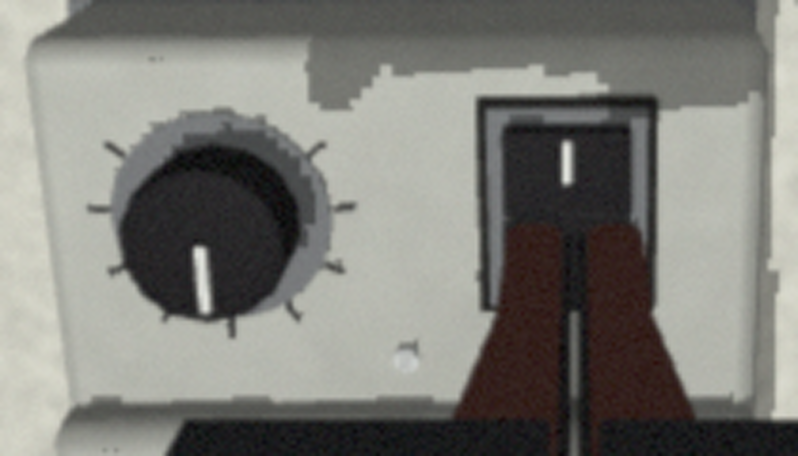

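The rocker's front half now lies flat, so the tall stirrer is on. Next I'll hover over key 1.

Call:
move_arm:
  rows:
    - [-20, -55, 5, -0.03, 1]
    - [-40, -110, 5, -0.06, 1]
    - [-60, -165, 0, -0.1, 1]
    - [-76, -215, -10, -0.13, 1]
    - [-78, -234, -25, -0.13, 1]
    - [-78, -234, -25, -0.13, 1]

```text
t: 5.92
ee_pos: [489.9, 32.7, 80.8]
orientation: [0.114, 1.574, -0.119]
ft_force: [-0.3, 0.6, -0.5]
width: 0.4
```

```bash
python3 - <<'E'
from h import *
o=ctrl.get_obs();print(o['t'],o['ee_pos'],R.from_rotvec(o['orientation']).as_matrix().round(3),o['ft_force'])
im=get_image('wrist');cv2.imwrite('pics/w5.png',im)
np.save('w1.npy',np.r_[o['ee_pos'],o['orientation']])
V=wview(o);cw=calibration('wrist')
for p in ([490.5,34.1,-.149],[488,35.3,-.142]): print(proj(w(p,KEYS),cw,V).round(1).tolist())
cv2.imwrite('pics/c5.png',cv2.resize(im[60:270,180:380],None,fx=2.8,fy=2.8,interpolation=cv2.INTER_CUBIC))
E
```

```text
5.925 [489.9201126   32.71046527  80.78470893] [[-0.006  0.147  0.989]
 [-0.002  0.989 -0.148]
 [-1.    -0.003 -0.006]] [-0.28795972  0.63183384 -0.46374759]
[[281.8, 237.7], [281.9, 188.2], [282.0, 134.0]]
[[283.0, 234.0], [282.8, 184.1], [282.6, 129.6]]
```

View pics/c5.png

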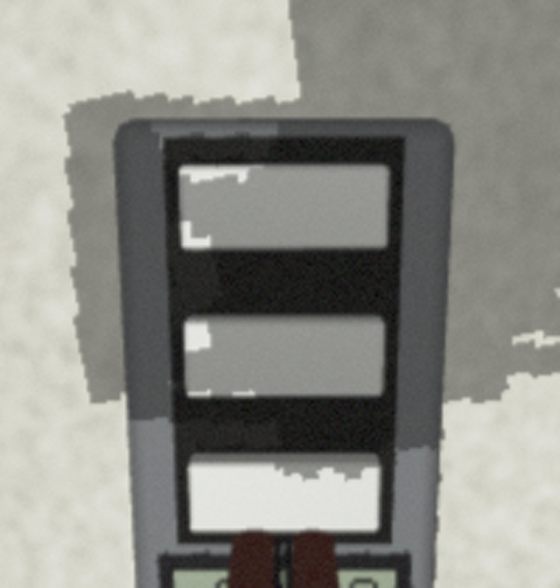

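Call:
move_arm:
  rows:
    - [2, 1, -20, 0, 1]
    - [2, 1, -38, 0, 1]
    - [2, 1, -45, 0, 1]
    - [2, 1, -47, 0, 1]
    - [2, 1, -47, 0, 1]

```text
t: 6.6
ee_pos: [493.3, 34.9, 34.9]
orientation: [0.113, 1.571, -0.117]
ft_force: [0.4, -0.8, 0.4]
width: 0.2
```

Call:
move_arm:
  rows:
    - [-1, -1, -4, 0, 1]
    - [-1, -1, -7, 0, 1]
    - [-1, -1, -9, 0, 1]
    - [-1, -1, -9, 0, 1]

```text
t: 7.1
ee_pos: [492.6, 33.9, 26.2]
orientation: [0.113, 1.571, -0.117]
ft_force: [-0.7, 0.5, 7.2]
width: 0.5
```

Call:
move_arm:
  rows:
    - [0, 0, 12, 0, 1]
    - [0, 0, 45, 0, 1]
    - [0, -25, 80, 0.04, 1]
    - [15, -85, 85, 0.12, 1]
    - [30, -145, 85, 0.2, 1]
    - [45, -205, 85, 0.28, 1]
    - [57, -240, 82, 0.28, 1]
    - [57, -250, 82, 0.28, 1]
    - [57, -250, 82, 0.28, 1]

```text
t: 8.22
ee_pos: [548.8, -215.8, 108.2]
orientation: [-0.106, 1.572, 0.102]
ft_force: [-0.4, -0.3, 0.4]
width: 0.4
```

```bash
python3 - <<'E'
from h import *
o=ctrl.get_obs();print(o['t'],o['ee_pos'],R.from_rotvec(o['orientation']).as_matrix().round(3),o['ft_force'])
im=get_image('wrist');cv2.imwrite('pics/w6.png',im)
np.save('w1.npy',np.r_[o['ee_pos'],o['orientation']])
V=wview(o);cw=calibration('wrist')
for p in ([648.6,-235.8,.133],[645.3,-233,.095]): print(proj(w(p,[[-103.2,16,44],[-103.2,48.5,44],KN,[-99,32,55],[-115,-70,0],[-115,70,0]]),cw,V).round(1).tolist())
cv2.imwrite('pics/c6.png',cv2.resize(im[180:300,130:340],None,fx=3.8,fy=3.8,interpolation=cv2.INTER_CUBIC))
E
```

```text
8.225 [ 548.83136147 -215.84641216  108.17408689] [[-0.003 -0.132  0.991]
 [-0.002  0.991  0.132]
 [-1.    -0.002 -0.004]] [-0.35677458 -0.26194164  0.44499236]
[[255.5, 218.0], [301.8, 218.0], [181.9, 256.0], [278.2, 228.8], [153.8, 188.0], [325.2, 188.0]]
[[265.6, 215.0], [312.0, 216.6], [190.6, 250.4], [288.5, 226.6], [162.5, 181.4], [334.5, 187.8]]
```

View pics/c6.png

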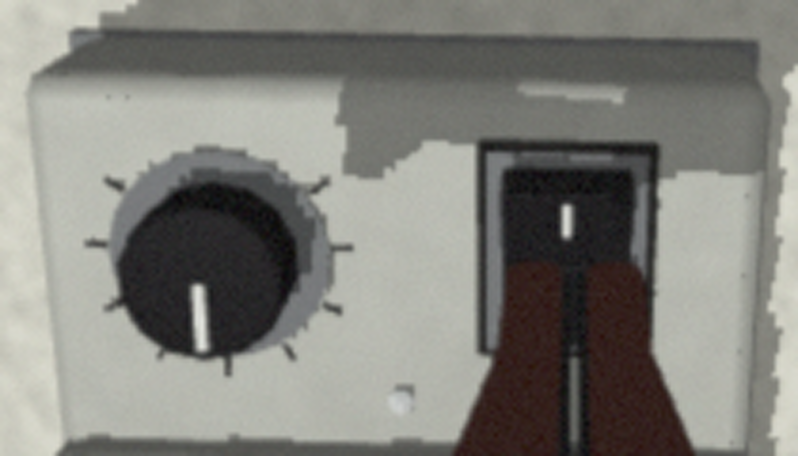

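View pics/w6.png

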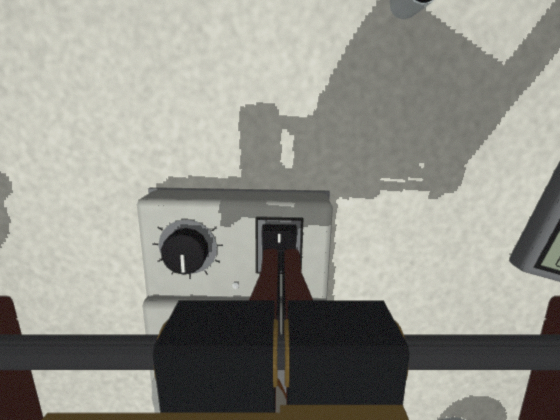

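Call:
move_arm:
  rows:
    - [0, 0, -30, 0, 1]
    - [0, 0, -46, 0, 1]
    - [0, 0, -52, 0, 1]
    - [0, 0, -55, 0, 1]
    - [0, 0, -57, 0, 1]
    - [0, 0, -57, 0, 1]

```text
t: 9.02
ee_pos: [549.1, -215.3, 51.6]
orientation: [-0.106, 1.571, 0.103]
ft_force: [0.3, -0.1, 0.9]
width: 0.6
```

Call:
move_arm:
  rows:
    - [0, 0, -3, 0, 1]
    - [0, 0, -5, 0, 1]
    - [0, 0, -5, 0, 1]

```text
t: 9.4
ee_pos: [549.4, -215.5, 47.1]
orientation: [-0.107, 1.571, 0.102]
ft_force: [-2.5, 1.1, 7.4]
width: 0.3
```

Call:
move_arm:
  rows:
    - [0, 0, -1, 0, 1]
    - [0, 0, -1, 0, 1]
    - [0, 0, 15, 0, 1]
    - [0, 0, 50, 0, 1]
    - [0, 0, 61, 0, 1]
    - [0, 0, 61, 0, 1]

```text
t: 10.15
ee_pos: [550.0, -215.7, 108.9]
orientation: [-0.107, 1.569, 0.102]
ft_force: [0.6, -0.0, 0.2]
width: 0.3
```

```bash
python3 - <<'E'
from h import *
o=ctrl.get_obs();print(o['t'],o['ee_pos'],o['ft_force'])
im=get_image('wrist');cv2.imwrite('pics/c7.png',cv2.resize(im[180:300,130:340],None,fx=3.8,fy=3.8,interpolation=cv2.INTER_CUBIC))
E
```

```text
10.15 [ 549.96251511 -215.74475771  108.87432478] [ 0.64877724 -0.02583734  0.16955608]
```

View pics/c7.png

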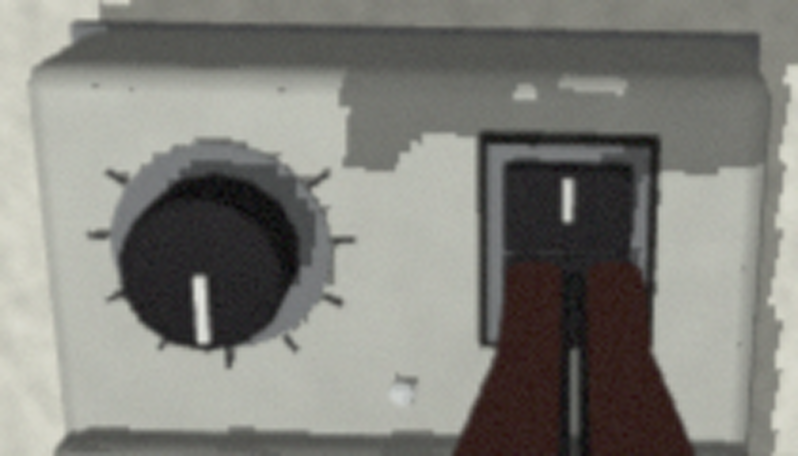

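The squat rocker is flat too. Next, hover over key 2 and check the timer's position.

Call:
move_arm:
  rows:
    - [-15, 30, 5, -0.03, 1]
    - [-35, 85, 5, -0.1, 1]
    - [-55, 140, 5, -0.18, 1]
    - [-75, 195, 0, -0.26, 1]
    - [-90, 240, -15, -0.28, 1]
    - [-92, 254, -28, -0.28, 1]
    - [-92, 254, -28, -0.28, 1]
    - [-92, 254, -28, -0.28, 1]

```text
t: 11.2
ee_pos: [458.0, 37.6, 79.8]
orientation: [0.114, 1.57, -0.118]
ft_force: [0.7, 0.6, 0.4]
width: 0.4
```

```bash
python3 - <<'E'
from h import *
o=ctrl.get_obs();print(o['t'],o['ee_pos'],R.from_rotvec(o['orientation']).as_matrix().round(3),o['ft_force'])
im=get_image('wrist')
V=wview(o);cw=calibration('wrist')
print((proj(w([490.2,34.1,-.149],KEYS),cw,V)-[180,60])*2.8)
cv2.imwrite('pics/c8.png',cv2.resize(im[60:270,180:380],None,fx=2.8,fy=2.8,interpolation=cv2.INTER_CUBIC))
E
```

```text
11.2 [458.03594582  37.6479766   79.81042155] [[-0.003  0.147  0.989]
 [-0.002  0.989 -0.147]
 [-1.    -0.003 -0.002]] [0.73674493 0.63477198 0.38388216]
[[283.77655655 618.57699548]
 [284.07359583 490.26661593]
 [284.39743108 350.38133614]]
```

View pics/c8.png

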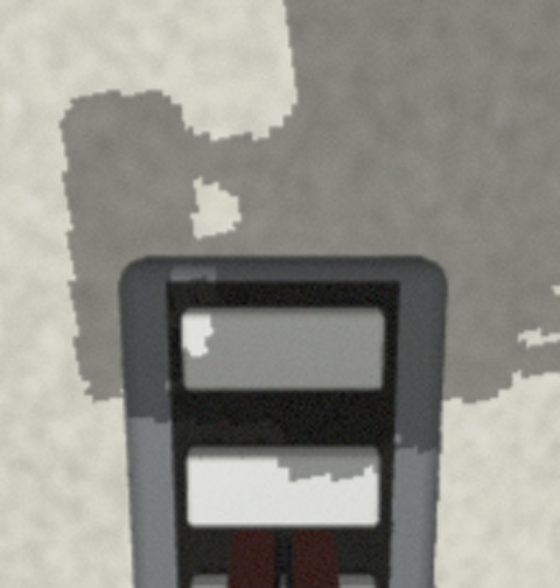

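Call:
move_arm:
  rows:
    - [0, 1, -20, 0, 1]
    - [0, 1, -38, 0, 1]
    - [0, 1, -44, 0, 1]
    - [0, 1, -46, 0, 1]
    - [0, 1, -46, 0, 1]

```text
t: 11.88
ee_pos: [458.6, 38.3, 34.4]
orientation: [0.115, 1.569, -0.119]
ft_force: [0.5, -0.2, 0.3]
width: 0.8
```

Call:
move_arm:
  rows:
    - [0, 0, -4, 0, 1]
    - [0, 0, -7, 0, 1]
    - [0, 0, -8, 0, 1]
    - [0, 0, -8, 0, 1]

```text
t: 12.38
ee_pos: [459.2, 38.3, 26.8]
orientation: [0.115, 1.568, -0.118]
ft_force: [-0.5, -1.5, 7.1]
width: 0.6
```

7 N means the key is about 3.5 mm down. I'll release, retreat and check.

Call:
move_arm:
  rows:
    - [0, 0, 12, 0, 1]
    - [0, 0, 60, 0, 1]
    - [0, 0, 120, 0, 1]
    - [40, 0, 180, 0, 1]
    - [80, 0, 213, 0, 1]
    - [112, -7, 213, 0, 1]
    - [112, -7, 213, 0, 1]
    - [112, -7, 213, 0, 1]

```text
t: 13.38
ee_pos: [569.4, 31.4, 239.1]
orientation: [0.115, 1.57, -0.119]
ft_force: [0.0, -0.1, 0.4]
width: 0.8
```

```bash
python3 - <<'E'
from h import *
o=ctrl.get_obs();print(o['t'],o['ee_pos'],o['ft_force'])
cv2.imwrite('pics/w9.png',get_image('wrist'))
s=get_image('side');s0=cv2.imread('pics/side0.png');cv2.imwrite('pics/s9.png',np.hstack([cv2.resize(a[130:290,130:360],None,fx=1.7,fy=1.7) for a in (s0,s)]))
E
```

```text
13.375 [569.44824441  31.37324575 239.0821133 ] [ 0.03368692 -0.08037249  0.36635971]
```

View pics/w9.png

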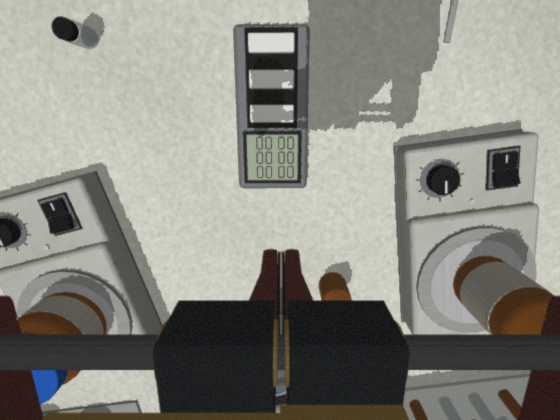

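View pics/s9.png

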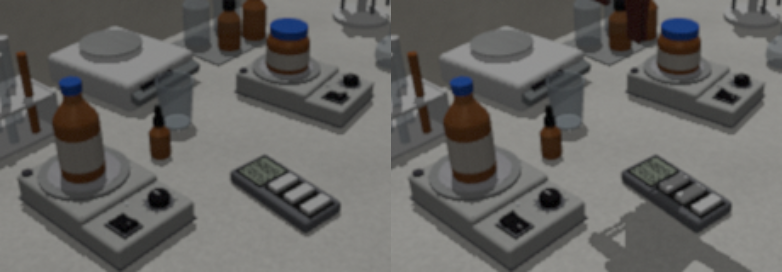

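Both rockers now lie flat at the front, at about (57,214) and (503,168) in the wrist picture. The timer, bottles and the other things look unmoved, and the robot touches nothing.

```bash
python3 -c "
from workcell import ctrl
print(ctrl.close_job())"
```

```text
the job is handed in; nothing more can be done
None
```

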